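# Fish the basket out of the deep rinse well

## Robot

A 6-joint arm with a two-finger parallel gripper is mounted at the origin on a cart in front of the work surface, level with it; the furniture and walls round the work are solid. World frame = base frame: x ahead of the robot, y to its left, z up, the work surface at z = 0. Lengths are in m, angles in rad, forces in N, time in s.
With the tool pointing down it reaches from about 0.375 to 0.975 m from the base axis. Payload 3.8 kg.
Tool frame: the origin (TCP) lies where the fingers leave the gripper's body, on its centre line; the fingertips stand 73 mm ahead of it and the grasp point (between the pads) lies 54 mm ahead of it (nose_length is the distance from the TCP to the fingertips, in m); z points along the fingers, y is the line along which they close (so a half turn about z gives the same grasp; the last joint's range is limited). The gripper opens to 85 mm and grips with 20 to 120 N. Pads are 22 mm wide; open, the fingers measure 114 mm over their backs; the gripper's body (76 mm by 85 mm) begins 54 mm behind the grasp point. The pads swing forward as they close: fully open they stand 13 mm farther back than shut.
Start: joints at [1.24, 0.264, 1.604, -0, 1.274, -0.037], TCP at [0.195, 0.646, 0.304] pointing down, gripper open.
Joint ranges: [-2.63, 2.63], [-0.94, 2.18], [0.31, 2.57], [-1.31, 4.45], [0, 2.66], [-2.55, 2.55]. Speed limits (rad/s): [2.57, 2.57, 3.14, 3.14, 3.14, 3.14].

## Interface

Orientations are given as a rotation vector (axis times angle).
In Python, from workcell import read_state, read_camera, calibration, finish_job, look_for, cut_out, tip_of, nose_length gives the robot as it stands.
- The arm moves only by the tool step_arm, never from a script. Its argument "targets" is a list of rows, each a list of 3 entries, a list of its own where there are three numbers: the turn, a rotation vector about the tool's x, y, z in rad, then the shift along the tool's x, y, z in mm, then the finger opening in mm, from 0 to 85.4. In form: [[[ax, ay, az], [x, y, z], grip], ...]. A call has 1 to 5 rows; each row shifts and turns the commanded pose from where the row before left it, along the tool's axes as they then stand; what a row does not reach is not made up. A row lasts 1/12 s, in which the tool goes at most 41.7 mm and 7.16 degrees, less where a joint would pass 70% of its speed; a pose out of reach is approached as far as the arm can. A call with a gripper value outside its range is refused whole. The fingers move at their own pace and stop on an object; "grip_force" is the grip in N (left out, the last holds). Time passes only in rows, so rows that do not move let the fingers close. It gives the time, the measured TCP pose, the force, the opening and the grip force at its end, in the units of the state.
- read_state(): the state, without advancing time (a new reading comes with each control period).
- read_camera(name): name is "scene" or "top"; returns the picture (480x640x3 uint8, red, green, blue); there is no depth.
- calibration(name): a dict with "camera_matrix" (3x3 intrinsics, pixels), "dist_coeffs" ([k1, k2, p1, p2, k3] as OpenCV has them; the pictures are not rectified), "R" (3x3) and "t" (3): a world point X has camera coordinates R X + t. Camera axes: x right, y down, z forward; pixel columns grow to the right and rows downward; lengths in m; the calibration is good to about 2 mm. A picture is of the moment at which its call begins. calibration takes no time and is no camera call.
- finish_job(): hands the job in; it is judged then, once.
Trained networks look in the newest picture that a camera, given by its name, has taken for a name from the list of things; names that differ only in an ending like _2 or _b are one class to them, and where a whole thing is asked for, a point or a joint stands for the part that bears it (a point fixed in the world has none). Each returns a list of dicts, best first, with "score" (0 to 1); they miss things now and then, are a little off and sometimes report something else, mostly with a low value. They report only what shows in the picture. A call takes as long as a camera call. They do not tell look-alikes from the thing itself.
- look_for(camera, query): "extent" ([left, top, right, bottom] in pixels, round what is visible of it).
- cut_out(camera, query): "region" (480x640 bool, what is visible of it) and "extent" ([left, top, right, bottom] in pixels, round what is visible of it).
- tip_of(camera, query): "at" ([row, column] in pixels: a listed point, or the origin of a listed thing).
The state is a dict: "time": time; "q": joint angles; "joint_vel": joint speeds; "joint_torque": joint torques, N m; "tool_pos": TCP position; "tcp_rot": TCP orientation; "wrist_force": force on the tool from outside, world axes, zero at the start; "torque": the same for the moment, N m; "width": opening from 0.0 (shut) to 1.0 (fully open); "grip_force": force on a finger pad.
Only numpy, scipy, OpenCV 4.12 (cv2) and the standard library are available. Lean on these libraries where they do the work, as an engineer would, in place of code of your own. Each camera call takes 0.05 s, during which the arm holds its last target. There are 200 camera calls.

## Task

The filter basket lies at the bottom of the deep rinse well and its swinging wire bail has flopped over to one side, nobody knows which. Using only the lifting hook (never the fingers on the basket), feel for the bail gently, lift the basket out and stand it upright in the middle of the scale's weighing plate. Then unhook it, hang the hook back on its stand, and leave the tamper, the glass, the sugar pot and the scale where they are.

Things in the scene. Friction and masses are not known exactly. Their poses are not given: they have to be found in the camera images.
- hook: Lifting hook, hanging upright on its stand. Origin: centre of the underside of its round steel collar (34 mm across, z 0 to 6 mm). Its z is up. Above the collar a square dark wooden handle 20 x 20 mm, z 6 to 66 mm. Below the collar a straight steel rod, 6 mm thick, on the z axis down to z = -105 mm, where it bends into the toe. About 0.13 kg.
- hook_toe (a point): Bottom of the hook: the corner where rod and toe axes meet, 105 mm below the hook's origin; same axes. The toe, 6 mm thick, runs from here along the hook's +x to x = 28 mm and ends in an upturned tip (centre of its round end at x = 31, z = +8 mm from here; its top at z = +11 mm, its outermost point x = 34 mm; the toe's bottom is at z = -3 mm). A wire on the toe may rest anywhere along it.
- stand: Fixed dark steel hook stand: 120 x 90 mm foot, a post and on top a fork of two prongs, tops 150 mm above the worktop. Origin on the worktop under the hanging rod. The slot between the prongs is 14 mm wide and open to the stand's -x. The prongs run from x = -28 to 36 mm; the post, x = 43 to 57 mm, rises no higher than they do.
- stand_rest (a point): Where the hook's origin (underside of its collar) sits when hung: midway between the prongs, level with their tops. Lips 4 mm high on the prongs, 26 mm before and behind this point, keep the collar in place: raise the hook over 10 mm and draw it out along the stand's -x to take it off; hang it the same way back. The hook may face any way round.
- well: Fixed square steel rinse well, open at the top: 102 x 102 mm outside, 96 x 96 mm inside, 120 mm high to the rim, inner floor 5 mm above the worktop; foot flange 122 mm square. The rim bead stands 1 mm inside the walls. Origin: centre of its underside; axes along its sides, z up.
- basket: Steel filter basket with a wire bail, in the well. 68 mm across the rim, 28 mm high, bottom 58 mm across; about 0.24 kg with the bail (varies by a quarter). Origin: centre of its underside, z up. Hook it by the bail only: its inside counts as solid up to about 24 mm.
- bail_pivot (a point): Middle between the bail's pivots, 24 mm above the basket's origin, the basket's axes; pivots at y = -36 and +36 mm. The bail, of 5 mm wire, is a pointed arch, its peak 46 mm from this point. It swings freely and falls over till it stops 0.75 rad from upright, peak at x = +31 or -31, z = 34 mm from here: which side is not measured. Lifted by the toe it swings upright and centres itself.
- scale: Loose low black brewing scale, 132 x 106 x 20 mm, 0.34 kg. Origin: centre of its underside, z up; x along its long side.
- scale_pan (a point): Centre of the top of the scale's weighing plate (94 mm along the scale's x, 100 mm along its y), 20 mm above the worktop.
- tamper: Bystander: coffee tamper with a turned wooden handle, 58 mm across, 91 mm high; origin at the centre of its underside. Leave alone.
- shot_glass: Bystander: small shot glass, 49 mm across, 61 mm high; origin at the centre of its underside. Leave alone.
- sugar_pot: Bystander: chrome sugar pot, 66 mm across, 67 mm high; origin at the centre of its underside. Leave alone.
Not all that is in view belongs to the job. Of the things that look like the hook, the smaller one is meant.

How it is judged:
On the way, in this order (a step that is already met when the one before it is completed fails the run):
1. the basket hangs on the hook, clear above the well's rim (z of basket in the frame of well above 0.122 m and contact force between hook and basket above 0.8 N), for 0.2 s.
2. the basket stands upright on the scale's plate (horizontal distance between basket and scale_pan below 0.025 m and z of basket in the frame of scale_pan between -0.005 and 0.005 m and angle between basket's own z axis and vertical below 0.12 rad and linear speed of basket below 0.03 m/s and contact force between basket and scale above 0.5 N), for 0.2 s.
At the end, for the whole second after the job is handed in: The basket stands upright (within 7 degrees) and still on the scale's weighing plate, its centre within 25 mm of the plate's centre; the hook hangs still and upright on its stand, its collar within 12 mm of its rest, no longer touching the basket (horizontal distance between basket and scale_pan below 0.025 m and z of basket in the frame of scale_pan between -0.005 and 0.005 m and angle between basket's own z axis and vertical below 0.12 rad and linear speed of each of basket, hook below 0.03 m/s and distance between hook and stand_rest below 0.012 m and angle between hook's own z axis and vertical below 0.15 rad and contact force between hook and basket below 0.05 N).
It fails at once if the fingers touch the basket or its bail (contact force between the fingers and basket above 1 N).
It fails at once if the hook is forced against the well (over 25 N) (contact force between hook and well above 25 N).
It fails at once if the hook is forced against the basket (over 25 N) (contact force between hook and basket above 25 N).
It fails at once if the tamper, the glass, the sugar pot or the scale is moved more than 30 mm (distance of any of tamper, shot_glass, sugar_pot, scale from where it was at the start of the episode above 0.03 m).
It also fails if it takes over 72 s, if anything falls off the work surface, if the arm or the gripper's body presses on something with over 40 N, if the wrist force passes 120 N, or if a joint passes its speed limit or range.

## Working session

There is one attempt and no reset: what is moved stays moved. The work goes in short steps, Python scripts to look and compute and a tool call to move; the robot and the scene stay as the last step left them, time stands still between calls to the robot, and variables do not carry over. Pictures are saved under pics/ and viewed, at most 10 in all, crops included, and the job is handed in when it is done.

Besides the shell and the picture viewer there is one more tool, called after ">>>" as a command line: name --argument value ..., lists and objects as JSON in quotes. step_arm: Moves the arm, as the interface text tells. Its arguments: {"type":"object","properties":{"targets":{"type":"array","items":{"type":"array"}},"grip_force":{"type":"number"}},"required":["targets"]}

```bash
mkdir -p pics; cat > h.py <<'E'
import numpy as np, cv2
from workcell import *
def ray(cam,rc):
    c=calibration(cam);K=np.array(c["camera_matrix"]);d=np.array(c["dist_coeffs"]);R=np.array(c["R"]);t=np.array(c["t"])
    p=cv2.undistortPoints(np.array([[[rc[1],rc[0]]]],float),K,d)[0,0]
    return -R.T@t, R.T@np.array([p[0],p[1],1.])
def atz(cam,rc,z):
    o,v=ray(cam,rc);return o+v*(z-o[2])/v[2]
def proj(cam,X):
    c=calibration(cam)
    return cv2.projectPoints(np.array(X,float).reshape(-1,1,3),cv2.Rodrigues(np.array(c["R"]))[0],np.array(c["t"]),np.array(c["camera_matrix"]),np.array(c["dist_coeffs"]))[0][:,0]
def tri(rs):
    A=np.zeros((3,3));b=np.zeros(3)
    for o,v in rs:
        v=v/np.linalg.norm(v);P=np.eye(3)-np.outer(v,v);A+=P;b+=P@o
    return np.linalg.solve(A,b)
E
python3 - <<'E'
from h import *
np.set_printoptions(precision=4,suppress=True)
s=read_state();print(s)
for cam in("scene","top"):
    im=read_camera(cam);cv2.imwrite(f"pics/{cam}0.png",im[:,:,::-1])
    o,v=ray(cam,(240,320));print(cam,o,v/np.linalg.norm(v))
    for n in ["hook","stand","well","basket","scale","tamper","shot_glass","sugar_pot"]:
        print(n,[(round(d["score"],2),np.round(d["extent"])) for d in look_for(cam,n)[:3]])
    for n,z in [("hook",.15),("hook_toe",.045),("stand_rest",.15),("stand",0),("well",0),("basket",.005),("bail_pivot",.029),("scale_pan",.02),("scale",0)]:
        print(n,[(round(d["score"],2),np.round(d["at"],1),atz(cam,d["at"],z)[:2]) for d in tip_of(cam,n)[:3]])
E
```

```text
{'time': 0.0, 'q': array([ 1.2401,  0.2648,  1.6054,  0.    ,  1.2737, -0.0369]), 'joint_vel': array([ 0.    , -0.0005, -0.001 , -0.0023,  0.    , -0.0007]), 'joint_torque': array([  0.0006, -51.5103, -36.7326,  -0.    ,   0.0129,   0.    ]), 'tool_pos': array([0.1953, 0.6455, 0.3026]), 'tcp_rot': array([-0.4598, -3.1073,  0.0035]), 'wrist_force': array([-0.8407, -0.5974, -0.0552]), 'torque': array([0.0185, 0.0139, 0.0053]), 'grip_force': 0.0, 'width': 0.9988148011039253}
scene [-0.1718 -0.5453  0.6576] [ 0.6582  0.4826 -0.5778]
hook [(0.75, array([372., 208., 389., 287.])), (0.56, array([422., 347., 584., 390.])), (0.37, array([220., 246., 242., 277.]))]
stand [(0.91, array([346., 228., 411., 326.])), (0.66, array([203., 200., 268., 238.]))]
well [(0.93, array([288., 171., 354., 251.]))]
basket [(0.52, array([280., 282., 313., 316.]))]
scale [(0.74, array([204., 200., 270., 240.]))]
tamper [(0.65, array([265., 243., 292., 293.])), (0.63, array([279., 282., 309., 313.]))]
shot_glass [(0.93, array([218., 245., 241., 278.]))]
sugar_pot [(0.61, array([279., 278., 312., 316.])), (0.29, a
[... 1450 characters left out ...]
52, -0.5701])), (0.76, array([254.1, 387. ]), array([ 0.4589, -0.2162])), (0.52, array([196.1, 276.9]), array([0.6058, 0.0417]))]
stand_rest [(0.77, array([250.6, 389.4]), array([ 0.4612, -0.2113]))]
stand [(0.62, array([253.9, 381.4]), array([ 0.462 , -0.2069]))]
well [(0.97, array([193.7, 285.9]), array([0.6185, 0.024 ])), (0.47, array([295.4, 260.9]), array([0.3693, 0.0913]))]
basket [(0.73, array([195. , 282.1]), array([0.6147, 0.0331]))]
bail_pivot [(0.74, array([191.1, 280.3]), array([0.6204, 0.0349]))]
scale_pan [(0.88, array([231.2, 204. ]), array([0.5294, 0.2245])), (0.74, array([193.2, 282.3]), array([0.6166, 0.031 ]))]
scale [(0.76, array([233.8, 203.1]), array([0.5251, 0.2318]))]
```

View pics/scene0.png

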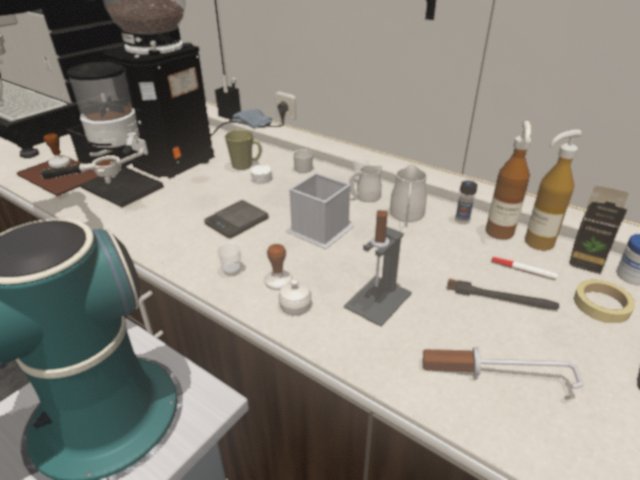

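View pics/top0.png

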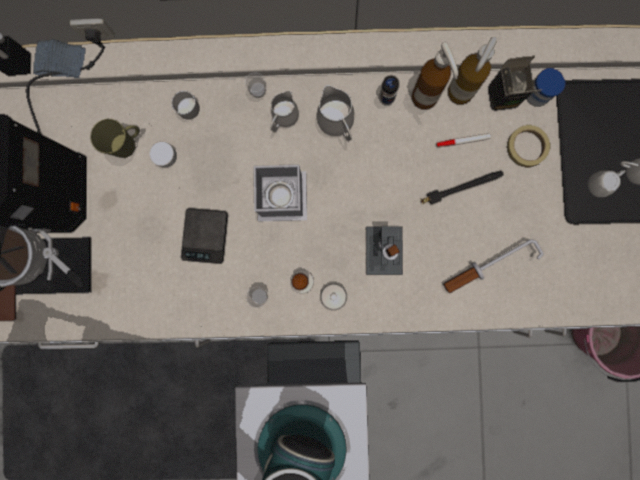

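The scene view shows the stand with its hook (~380,240), the well (~320,210), the scale (~237,218), and a large look-alike hook lying at (500,365). In the top view the well is at (280,192), the stand at (385,250) and the scale at (205,235). I'll zoom in next.

```bash
python3 - <<'E'
from h import *
np.set_printoptions(precision=4,suppress=True)
t=cv2.imread("pics/top0.png");s=cv2.imread("pics/scene0.png")
c=lambda im,x,y,w,h,W,H:cv2.resize(im[y:y+h,x:x+w],(W,H),interpolation=cv2.INTER_CUBIC)
m=np.vstack([np.hstack([c(t,248,156,66,49+17,396,396)[:300],c(t,355,220,66,50,400,300)]),np.hstack([c(s,280,165,80,60,400,300),c(s,340,205,80,60,396,300)])])
m=np.vstack([np.hstack([c(t,246,158,66,66,300,300),c(t,355,220,60,60,300,300)]),np.hstack([c(s,280,165,85,85,300,300),c(s,340,205,85,85,300,300)])])
cv2.imwrite("pics/zoom0.png",m)
import json
read_camera("scene");read_camera("top")
for n,z in [("scale",.02),("stand",0),("well",0.0)]:
  for d in cut_out("top",n)[:2]:
    cs,_=cv2.findContours(d["region"].astype(np.uint8),0,1);k=max(cs,key=cv2.contourArea)
    w=np.array([atz("top",(p[1],p[0]),z)[:2] for p in k[:,0]],np.float32)
    r=cv2.minAreaRect(w);print(n,round(d["score"],2),np.round(d["extent"]),np.round(r[0],4),np.round(r[1],4),round(r[2],1))
E
```

```text
scale 0.77 [181. 204. 228. 262.] [0.5203 0.2241] [0.1056 0.132 ] 83.4
stand 0.83 [364. 228. 405. 276.] [ 0.4716 -0.2147] [0.0909 0.118 ] 88.2
stand 0.39 [384. 243. 398. 258.] [ 0.4691 -0.2289] [0.0346 0.0366] 43.1
well 0.87 [252. 164. 310. 223.] [0.6214 0.0403] [0.1323 0.1409] 88.5
```

View pics/zoom0.png

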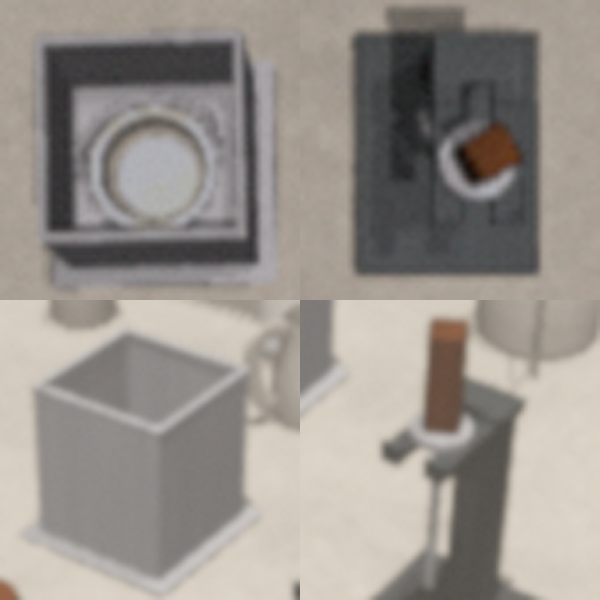

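```bash
cat > fit.py <<'E'
from h import *
from scipy.optimize import least_squares, minimize
np.set_printoptions(precision=4,suppress=True)
T=np.mean([read_camera("top").astype(float) for _ in range(6)],0).astype(np.uint8)
S=cv2.imread("pics/scene0.png")[:,:,::-1].copy()
np.savez("ref.npz",T=T,S=S)
a=cv2.resize(T[162:222,252:312],(560,560),interpolation=cv2.INTER_CUBIC)
a=cv2.convertScaleAbs(a[:,:,::-1],alpha=1.6,beta=-120)
b=cv2.resize(T[226:266,365:405],(240,240),interpolation=cv2.INTER_CUBIC)[:,:,::-1];b=cv2.convertScaleAbs(b,alpha=2.5)
m=np.zeros((560,800,3),np.uint8);m[:,:560]=a;m[:240,560:]=b
cv2.imwrite("pics/zoom1.png",m)
# well
zt=lambda x,y:(246+x/4.545,158+y/4.545); zs=lambda x,y:(280+x/3.53,165+(y-300)/3.53)
obs=[("top",(51,51,120),zt(243,33)),]
tops={(51,51):(38,35),(51,-51):(243,33),(-51,-51):(248,240),(-51,51):(42,243)}
scn={(51,51):(128,332),(51,-51):(246,372),(-51,-51):(158,435),(-51,51):(35,387)}
fl={(-61,-61):(160,595),(61,-61):(262,515),(-61,61):(22,535)}
O=[("top",(*k,120),zt(*v)) for k,v in tops.items()]+[("scene",(*k,120),zs(*v)) for k,v in scn.items()]+[("scene",(*k,4),zs(*v)) for k,v in fl.items()]
def W(p,P):
    P=np.array(P,float)/1000;c,s=np.cos(p[2]),np.sin(p[2]);return np.array([p[0]+c*P[0]-s*P[1],p[1]+s*P[0]+c*P[1],P[2]])
f=lambda p:np.concatenate([proj(c,[W(p,P)])[0]-np.array(u) for c,P,u in O])
r=least_squares(f,[.62,.03,0]);print("well",r.x,np.abs(r.fun).max())
# handle box silhouette
def mask(I):
    h=cv2.cvtColor(I,cv2.COLOR_RGB2HSV);return ((h[:,:,0]<14)|(h[:,:,0]>172))&(h[:,:,1]>90)
MT=mask(T);MS=mask(S)
def win(M,x0,y0,x1,y1):
    Z=np.zeros(M.shape,bool);Z[y0:y1,x0:x1]=M[y0:y1,x0:x1];return Z
MT=win(MT,375,235,410,265);MS=win(MS,365,200,395,248);print(MT.sum(),MS.sum())
U=4
def sil(cam,p):
    P=[W(p,(a,b,z)) for a in(-10,10) for b in(-10,10) for z in(156,216)]
    h=cv2.convexHull(proj(cam,P).astype(np.float32))
    Z=np.zeros((480*U,640*U),np.uint8);cv2.fillConvexPoly(Z,np.round((h+.5)*U).astype(int),1)
    return cv2.resize(Z.astype(np.float32),(640,480),interpolation=cv2.INTER_AREA)
def cost(p): return np.abs(sil("top",p)-MT).sum()+np.abs(sil("scene",p)-MS).sum()
best=[]
for y in np.arange(0,90,5):
    q=minimize(cost,[.464,-.213,np.radians(y)],method="Nelder-Mead",options=dict(initial_simplex=[[.464,-.213,np.radians(y)],[.467,-.213,np.radians(y)],[.464,-.21,np.radians(y)],[.464,-.213,np.radians(y+6)]]))
    best.append((q.fun,q.x[:2],np.degrees(q.x[2])))
for b in sorted(best,key=lambda b:b[0])[:5]:print(b)
print("toe tip?",atz("top",(244,380),.053))
print("collar tri",tri([ray("top",(251.6,391)),ray("scene",(205+130/3.53,340+140/3.53))]))
E
python3 fit.py
```

```text
well [ 0.612   0.0298 -0.0115] 1.5896288324402121
84 205Traceback (most recent call last):
  File "fit.py", line 39, in <module>
    q=minimize(cost,[.464,-.213,np.radians(y)],method="Nelder-Mead",options=dict(initial_simplex=[[.464,-.213,np.radians(y)],[.467,-.213,np.radians(y)],[.464,-.21,np.radians(y)],[.464,-.213,np.radians(y+6)]]))
    res = _minimize_neldermead(fun, x0, args, callback, bounds=bounds,
                               **options)
    fxr = func(xr)
    fx = function(np.copy(x), *(wrapper_args + args))
  File "fit.py", line 36, in cost
    def cost(p): return np.abs(sil("top",p)-MT).sum()+np.abs(sil("scene",p)-MS).sum()
                                                             ~~~^^^^^^^^^^^
  File "fit.py", line 33, in sil
    h=cv2.convexHull(proj(cam,P).astype(np.float32))
                     ~~~~^^^^^^^
  File "h.py", line 10, in proj
    c=calibration(cam)
ValueError: time passes only in moves, steps and waits
```

View pics/zoom1.png

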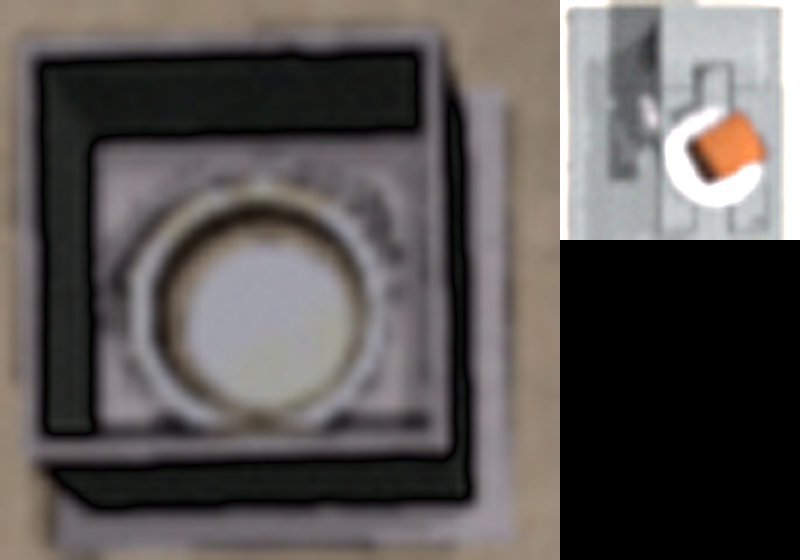

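```bash
python3 - <<'E'
s=open('h.py').read().replace("def ray","from functools import lru_cache\n_c=calibration\n@lru_cache\ndef calibration(c): return _c(c)\ndef ray",1);open('h.py','w').write(s)
f=open('fit.py').read()
f=f.replace('T=np.mean([read_camera("top").astype(float) for _ in range(6)],0).astype(np.uint8)','T=np.load("ref.npz")["T"]').replace('np.savez("ref.npz",T=T,S=S)','');open('fit.py','w').write(f)
E
python3 fit.py
cat > bail.py <<'E'
from h import *
np.set_printoptions(precision=4,suppress=True)
T=np.load("ref.npz")["T"].astype(np.float32);g=T.mean(2)
c=atz("top",(194.7,279.5),.033);print("basket c",c)
def smp(im,uv):return cv2.remap(im,uv[:,0].astype(np.float32).reshape(1,-1),uv[:,1].astype(np.float32).reshape(1,-1),cv2.INTER_CUBIC)[0]
# refine circle centre: brightness of rim ring
a=np.linspace(0,2*np.pi,72,endpoint=False)
def ring(x,y,r,z):return smp(g,proj("top",np.c_[x+r*np.cos(a),y+r*np.sin(a),0*a+z]))
b=max((ring(c[0]+dx,c[1]+dy,.0325,.033).mean()-ring(c[0]+dx,c[1]+dy,.027,.03).mean(),c[0]+dx,c[1]+dy) for dx in np.arange(-.008,.0081,.001) for dy in np.arange(-.008,.0081,.001))
print("ring",b)
cx,cy=b[1:]
yy=np.linspace(-36,36,41)/1000
def wire(th,tilt=.75,off=0):
    h=.046*(1-np.abs(yy)/.036)**.75 ;x=np.sin(tilt)*h+off;z=.029+np.cos(tilt)*h
    return np.c_[cx+np.cos(th)*x-np.sin(th)*yy,cy+np.sin(th)*x+np.cos(th)*yy,z]
res=[]
for d in range(0,360,10):
    th=np.radians(d);w=smp(g,proj("top",wire(th)))[3:-3];o=(smp(g,proj("top",wire(th,off=.006)))+smp(g,proj("top",wire(th,off=-.006))))[3:-3]/2
    res.append((round(float((w-o).mean()),1),round(float(w.mean())),d))
print(sorted(res)[::-1][:8])
Z=9
ims=[]
for k in range(2):
    I=cv2.resize(T[168:218,256:304].astype(np.uint8),(48*8,50*8),interpolation=cv2.INTER_CUBIC)[:,:,::-1];I=cv2.convertScaleAbs(I,alpha=1.5,beta=-100)
    if k:
        for d,col in((sorted(res)[-1][2],(0,0,255)),((sorted(res)[-1][2]+180)%360,(255,0,0))):
            p=(proj("top",wire(np.radians(d)))-[256,168]+.5)*8;cv2.polylines(I,[p.astype(int)],False,col,1)
        p=(proj("top",np.c_[cx+.034*np.cos(a),cy+.034*np.sin(a),0*a+.033])-[256,168]+.5)*8;cv2.polylines(I,[p.astype(int)],True,(0,255,0),1)
    ims.append(I)
cv2.imwrite("pics/bail.png",np.hstack(ims))
E
python3 bail.py
```

```text
well [ 0.612   0.0298 -0.0115] 1.5896288324402121
84 205
(np.float64(238.9375), array([ 0.4604, -0.2133]), np.float64(28.07407110001553))
(np.float64(239.125), array([ 0.4598, -0.2142]), np.float64(28.285318437543364))
(np.float64(239.4375), array([ 0.4606, -0.2143]), np.float64(28.24973928736132))
(np.float64(240.5625), array([ 0.4613, -0.2143]), np.float64(27.98788294467308))
(np.float64(241.0625), array([ 0.4609, -0.2142]), np.float64(27.30518472074432))
toe tip? [ 0.4828 -0.1998  0.053 ]
collar tri [ 0.4593 -0.2153  0.1541]
basket c [0.611  0.0366 0.033 ]
ring (np.float32(35.98262), np.float64(0.6099633427186723), np.float64(0.03660683526682669))
[(10.3, 142, 30), (9.8, 140, 80), (9.7, 140, 70), (8.2, 141, 20), (8.1, 142, 0), (7.9, 140, 40), (7.1, 141, 10), (7.0, 139, 90)]
```

View pics/bail.png

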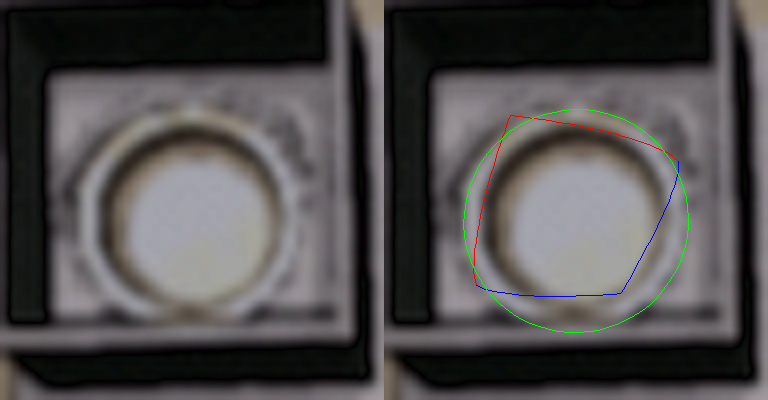

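```bash
python3 - <<'E'
from h import *
np.set_printoptions(precision=3,suppress=True,linewidth=200)
T=np.load("ref.npz")["T"].astype(np.float32);cx,cy=.610,.0366
read_camera("top")
for n in("bail_pivot","basket"):
    for d in cut_out("top",n)[:2]:
        R=d["region"];e=np.round(d["extent"]);print(n,round(d["score"],2),e,R.sum())
        if 240<e[0]<300:
            for r in R[int(e[1]):int(e[3])+1,int(e[0]):int(e[2])+1]:print(''.join('#' if v else '.' for v in r))
g=T.mean(2)
print("polar rows=world angle, cols r 16..48mm step 2 at z=.04")
rr=np.arange(16,49,2)/1000
for d in range(0,360,15):
    a=np.radians(d);uv=proj("top",np.c_[cx+rr*np.cos(a),cy+rr*np.sin(a),0*rr+.033]).astype(np.float32)
    print(d,cv2.remap(g,uv[:,:1].T.copy(),uv[:,1:].T.copy(),cv2.INTER_LINEAR)[0].astype(int))
E
```

```text
bail_pivot 0.91 [264. 179. 293. 206.] 671
..............................
..........###########.........
.......################.......
.....####################.....
....######################....
...#########################..
..##########################..
..###########################.
.#############################
##############################
##############################
##############################
##############################
##############################
##############################
##############################
#############################.
#############################.
#############################.
#############################.
.###########################..
..##########################..
...########################...
....#######################...
.....#####################....
......###################.....
.......#################......
..........############........
bail_pivot 0.39 [383. 243. 399. 260.] 198
basket 0.61 [264. 179. 296. 209.] 673
............########.............
..........#############..........
.......##################........
......##
[... 2067 characters left out ...]
7 116 116 129 140 120  96  71  63]
225 [175 175 174 171 162 155 158 165 164 152 148 138 128 120 125 134 136]
240 [174 173 173 169 157 142 155 165 159 149 154 161 161 152 145 142 140]
255 [174 174 173 167 154 143 157 166 162 155 159 153 145 138 135 146 138]
270 [174 175 172 162 148 140 147 161 157 151 147 143 138 134 143 141 120]
285 [177 176 171 158 137 127 146 164 166 156 146 141 138 133 125 138 131]
300 [177 175 166 150 128 119 134 160 160 143 128 124 137 146 145 139 137]
315 [176 169 156 140 124 109 125 156 162 152 135 127 128 132 141 153 153]
330 [175 168 156 138 116 105 115 144 154 146 136 135 138 139 141 141 137]
345 [171 161 146 131 113 102 113 139 147 140 131 134 137 137 132 118  93]
```

>>> step_arm --targets '[[[0,0,0],[0,0,0],50]]'

```text
time: 2.58
tool_pos: [0.1955, 0.6461, 0.3039]
tcp_rot: [0.46, 3.108, -0.0]
wrist_force: [-0.4, -0.1, -0.7]
width: 0.883
grip_force: 0.0
```

```bash
cat > plan.py <<'E'
import sys
from h import *
from scipy.spatial.transform import Rotation as Ro
# tool pointing down, yaw = world angle of tool y (deg); waypoints x y z(m) yaw grip nrows
def downR(y):
    y=np.radians(y);Y=np.array([np.cos(y),np.sin(y),0]);Z=np.array([0,0,-1.]);X=np.cross(Y,Z);return np.c_[X,Y,Z]
def yawof(R):return np.degrees(np.arctan2(R[1,1],R[0,1]))
def plan(wps,start=None):
    if start is None:
        s=read_state();p=np.array(s["tool_pos"]);R=Ro.from_rotvec(s["tcp_rot"]).as_matrix();y=yawof(R)
        print("start",np.round(p,4),round(y,2),"tilt",np.round(np.degrees(np.arccos(-R[2,2])),2),"q",np.round(s["q"],2))
    else:p,y=np.array(start[:3]),start[3]
    rows=[]
    for x in wps:
        P=np.array(x[:3]);Y=x[3];n=x[5];p0=p.copy();y0=y
        for k in range(1,n+1):
            pt=p0+(P-p0)*k/n;yt=y0+(Y-y0)*k/n
            d=downR(y).T@(pt-p)*1000;d=np.round(d*2)/2;a=round(np.radians(-(yt-y)),2)
            p=p+downR(y)@d/1000;y=y-np.degrees(a);rows.append([[0,0,float(a)],[float(v)+0. for v in d],x[4]])
        print("wp end",np.round(p,4),round(y,2))
    for i in range(0,len(rows),5):print(str(rows[i:i+5]).replace(".0,",",").replace(".0]","]"))
E
python3 - <<'E'
from plan import *
plan([(.44,.30,.32,13,85,9),(.461,-.213,.32,-60,85,14),(.461,-.213,.32,-60,85,1)])
I=cv2.resize(np.load("ref.npz")["T"][170:212,258:302],(44*14,42*14),interpolation=cv2.INTER_LANCZOS4)[:,:,::-1]
b=cv2.GaussianBlur(I,(0,0),9);I=cv2.addWeighted(I,2.6,b,-1.6,0)
cv2.imwrite("pics/bail2.png",I)
E
```

```text
start [0.1955 0.6461 0.3039] 73.17 tilt 0.0 q [ 1.24  0.26  1.6  -0.    1.27 -0.04]
wp end [0.44   0.3001 0.3199] 13.01
wp end [ 0.4607 -0.213   0.3199] -59.76
wp end [ 0.4607 -0.213   0.3199] -59.76
[[[0, 0, 0.12], [-37, -29, -2], 85], [[0, 0, 0.11], [-40.5, -24, -1.5], 85], [[0, 0, 0.12], [-43, -20, -2], 85], [[0, 0, 0.12], [-44.5, -14.5, -1.5], 85], [[0, 0, 0.11], [-46.5, -9, -2], 85]]
[[[0, 0, 0.12], [-46.5, -4, -1.5], 85], [[0, 0, 0.12], [-47, 2, -2], 85], [[0, 0, 0.11], [-46.5, 7.5, -2], 85], [[0, 0, 0.12], [-45.5, 12.5, -1.5], 85], [[0, 0, 0.09], [-36, -7, 0], 85]]
[[[0, 0, 0.09], [-36.5, -3.5, 0], 85], [[0, 0, 0.09], [-36.5, 0, 0], 85], [[0, 0, 0.09], [-37, 3, 0], 85], [[0, 0, 0.1], [-36, 6.5, 0], 85], [[0, 0, 0.09], [-35, 10, 0], 85]]
[[[0, 0, 0.09], [-34.5, 13, 0], 85], [[0, 0, 0.09], [-33, 16, 0], 85], [[0, 0, 0.09], [-31.5, 19, 0], 85], [[0, 0, 0.09], [-29.5, 21.5, 0], 85], [[0, 0, 0.09], [-27.5, 24.5, 0], 85]]
[[[0, 0, 0.09], [-25, 26.5, 0], 85], [[0, 0, 0.09], [-23, 29, 0], 85], [[0, 0, 0.09], [-20, 30.5, 0], 85], [[0, 0, 0], [0, 0, 0], 85]]
```

View pics/bail2.png

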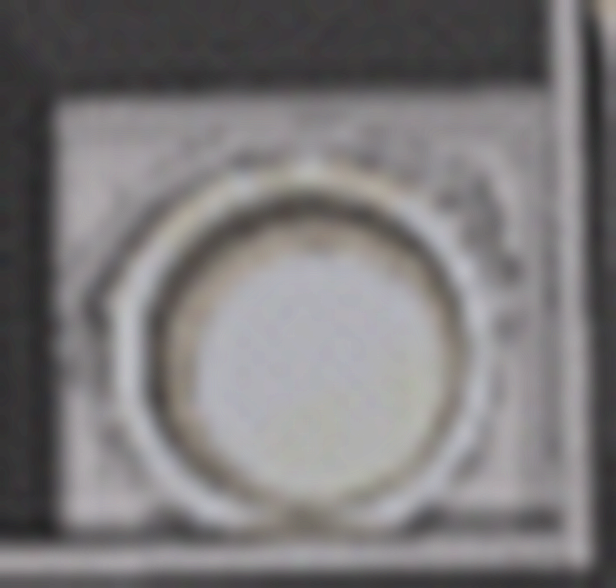

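The sharpened top view suggests the bail's outline lies on the far (+x) side of the rim, with a peak near (310,160), but that isn't certain, so I'll feel for it. First I'll get the hook.

>>> step_arm --targets '[[[0,0,0.12],[-30,-24,-2],85],[[0,0,0.11],[-33,-20,-1.5],85],[[0,0,0.12],[-36,-17,-2],85],[[0,0,0.12],[-38,-12.5,-1.5],85],[[0,0,0.11],[-40,-8,-2],85]]'

```text
time: 3.0
tool_pos: [0.3089, 0.4824, 0.3129]
tcp_rot: [1.336, 2.843, 0.0]
wrist_force: [-0.3, 0.0, 0.2]
width: 0.993
grip_force: 0.0
```

>>> step_arm --targets '[[[0,0,0.12],[-40,-4,-1.5],85],[[0,0,0.12],[-40,2,-2],85],[[0,0,0.11],[-40,7.5,-2],85],[[0,0,0.12],[-39,12.5,-1.5],85],[[0,0,0.09],[-36,-7,0],85]]'

```text
time: 3.42
tool_pos: [0.4085, 0.3152, 0.3209]
tcp_rot: [2.071, 2.36, 0.006]
wrist_force: [1.1, -0.5, 0.4]
width: 0.993
grip_force: 0.0
```

>>> step_arm --targets '[[[0,0,0.09],[-36.5,-3.5,0],85],[[0,0,0.09],[-36.5,0,0],85],[[0,0,0.09],[-37,3,0],85],[[0,0,0.1],[-36,6.5,0],85],[[0,0,0.09],[-35,10,0],85]]'

```text
time: 3.83
tool_pos: [0.4127, 0.1318, 0.3202]
tcp_rot: [2.553, 1.829, 0.001]
wrist_force: [0.3, -0.5, -1.1]
width: 0.995
grip_force: 0.0
```

>>> step_arm --targets '[[[0,0,0.09],[-34.5,13,0],85],[[0,0,0.09],[-33,16,0],85],[[0,0,0.09],[-31.5,19,0],85],[[0,0,0.09],[-29.5,21.5,0],85],[[0,0,0.09],[-27.5,24.5,0],85]]'

```text
time: 4.25
tool_pos: [0.4199, -0.0518, 0.3203]
tcp_rot: [2.897, 1.214, 0.002]
wrist_force: [0.8, -0.0, -0.2]
width: 0.997
grip_force: 0.0
```

```bash
python3 - <<'E'
from plan import *
plan([(.4605,-.2135,.32,-60,85,6),(.4605,-.2135,.25,-60,85,4),(.4605,-.2135,.247,-60,85,1)])
print(nose_length())
E
```

```text
start [ 0.4199 -0.0518  0.3203] -44.54 tilt 0.08 q [-0.18 -0.24  2.09  0.    1.3   0.6 ]
wp end [ 0.4604 -0.2135  0.3198] -60.01
wp end [ 0.4604 -0.2135  0.2498] -60.01
wp end [ 0.4604 -0.2135  0.2468] -60.01
[[[0, 0, 0.04], [-14.5, 23.5, 0], 85], [[0, 0, 0.05], [-13.5, 24.5, 0], 85], [[0, 0, 0.04], [-12, 25, 0], 85], [[0, 0, 0.05], [-11.5, 25.5, 0], 85], [[0, 0, 0.04], [-10, 26, 0.5], 85]]
[[[0, 0, 0.05], [-9, 26, 0], 85], [[0, 0, -0], [0, 0, 17.5], 85], [[0, 0, -0], [0, 0, 17.5], 85], [[0, 0, -0], [0, 0, 17.5], 85], [[0, 0, -0], [0, 0, 17.5], 85]]
[[[0, 0, -0], [0, 0, 3], 85]]Traceback (most recent call last):
  File "<stdin>", line 3, in <module>
TypeError: 'float' object is not callable
```

>>> step_arm --targets '[[[0,0,0.04],[-14.5,23.5,0],85],[[0,0,0.05],[-13.5,24.5,0],85],[[0,0,0.04],[-12,25,0],85],[[0,0,0.05],[-11.5,25.5,0],85],[[0,0,0.04],[-10,20,0.5],85]]'

```text
time: 4.67
tool_pos: [0.4518, -0.1821, 0.3198]
tcp_rot: [3.012, 0.89, 0.001]
wrist_force: [-0.3, 0.7, -0.6]
width: 0.996
grip_force: 0.0
```

>>> step_arm --targets '[[[0,0,0],[0,0,0],85],[[0,0,0],[0,0,0],85]]'

```text
time: 4.83
tool_pos: [0.4513, -0.1809, 0.3193]
tcp_rot: [-3.012, -0.892, 0.0]
wrist_force: [-0.5, 0.3, 0.1]
width: 0.995
grip_force: 0.0
```

```bash
python3 - <<'E'
from plan import *
plan([(.4605,-.2135,.32,-60,85,2),(.4605,-.2135,.25,-60,85,4),(.4605,-.2135,.247,-60,85,1)])
print(nose_length)
E
```

```text
start [ 0.4513 -0.1809  0.3193] -57.01 tilt 0.03 q [-0.43 -0.11  1.98  0.    1.28  0.56]
wp end [ 0.4605 -0.2135  0.3198] -59.87
wp end [ 0.4605 -0.2135  0.2498] -59.87
wp end [ 0.4605 -0.2135  0.2468] -59.87
[[[0, 0, 0.03], [-5, 16, -0.5], 85], [[0, 0, 0.02], [-4.5, 16.5, 0], 85], [[0, 0, 0], [0, 0, 17.5], 85], [[0, 0, 0], [0, 0, 17.5], 85], [[0, 0, 0], [0, 0, 17.5], 85]]
[[[0, 0, 0], [0, 0, 17.5], 85], [[0, 0, 0], [0, 0, 3], 85]]
0.0726
```

>>> step_arm --targets '[[[0,0,0.03],[-5,16,-0.5],85],[[0,0,0.02],[-4.5,16.5,0],85],[[0,0,0],[0,0,17.5],85],[[0,0,0],[0,0,17.5],85],[[0,0,0],[0,0,17.5],85]]'

```text
time: 5.25
tool_pos: [0.4612, -0.2126, 0.2674]
tcp_rot: [3.032, 0.82, 0.002]
wrist_force: [-0.5, -0.5, -1.0]
width: 0.995
grip_force: 0.0
```

>>> step_arm --targets '[[[0,0,0],[0,0,17.5],85],[[0,0,0],[0,0,3],85],[[0,0,0],[0,0,0],45],[[0,0,0],[0,0,0],35],[[0,0,0],[0,0,0],30]]'

```text
time: 5.67
tool_pos: [0.4615, -0.2128, 0.2484]
tcp_rot: [3.031, 0.82, 0.003]
wrist_force: [0.6, -0.2, -0.0]
width: 0.599
grip_force: 0.0
```

```bash
python3 - <<'E'
from plan import *
s=read_state();print(s["tool_pos"],s["width"]*85.4,s["wrist_force"])
a=read_camera("scene");b=read_camera("top")
m=np.hstack([cv2.resize(a[180:330,320:440],(400,500)),cv2.resize(b[220:270,360:410],(400,500))]);cv2.imwrite("pics/grasp.png",m[:,:,::-1])
E
```

```text
[ 0.46152069 -0.21281038  0.24838328] 51.189043439216114 [ 0.62548517 -0.19655151 -0.01592683]
```

View pics/grasp.png

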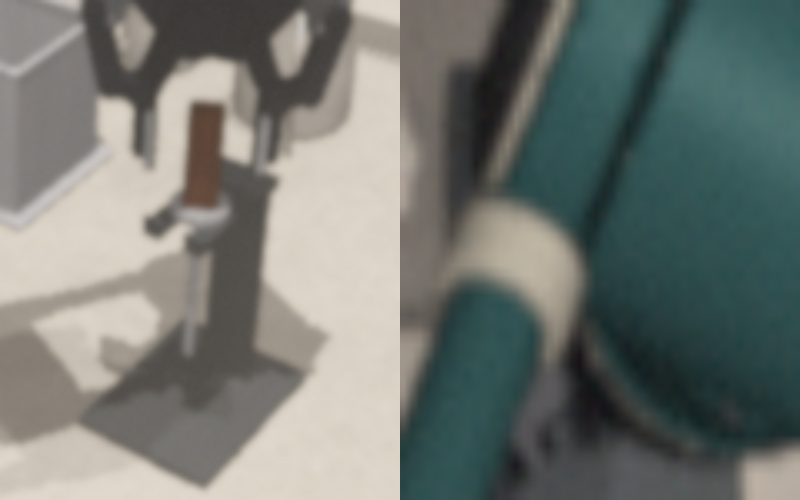

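The handle is centred between the fingers (mid-column ~205 for both). Next I close, then lift.

>>> step_arm --targets '[[[0,0,0],[0,0,0],20],[[0,0,0],[0,0,0],10],[[0,0,0],[0,0,0],10],[[0,0,0],[0,0,0],10],[[0,0,0],[0,0,0],10]]' --grip_force 60

```text
time: 6.18
tool_pos: [0.4614, -0.2129, 0.2482]
tcp_rot: [3.031, 0.819, 0.003]
wrist_force: [-0.2, 0.3, 5.3]
width: 0.228
grip_force: 59.0
```

>>> step_arm --targets '[[[0,0,0],[0,0,0],10],[[0,0,0],[0,0,0],10],[[0,0,0],[0,0,-5],10],[[0,0,0],[0,0,-10],10],[[0,0,0],[0,0,0],10]]'

```text
time: 6.6
tool_pos: [0.4612, -0.2129, 0.2635]
tcp_rot: [3.032, 0.819, 0.002]
wrist_force: [0.6, -0.7, -0.5]
width: 0.224
grip_force: 58.5
```

```bash
python3 - <<'E'
from plan import *
s=read_state();print(s["width"]*85.4,s["wrist_force"],s["torque"])
x,y,z=s["tool_pos"]
plan([(x-.06,y,z,-60,10,4),(x-.06,y,z+.17,-60,10,6)])
read_camera("scene");read_camera("top")
for c in("scene","top"):
  for n in("hook","hook_toe"):print(c,n,[(round(d["score"],2),np.round(d["at"],1),np.round(atz(c,d["at"],.165 if n=="hook" else .06),4)) for d in tip_of(c,n)[:2]])
E
```

```text
19.11303741922645 [ 0.58557617 -0.72898989 -0.45916906] [-0.05787397 -0.01830858  0.02092113]
start [ 0.4612 -0.2129  0.2635] -59.76 tilt 0.11 q [-0.48 -0.02  2.   -0.    1.16  0.56]
wp end [ 0.4012 -0.2131  0.2635] -59.76
wp end [ 0.4012 -0.2131  0.4335] -59.76
[[[0, 0, 0], [-13, -7.5, 0], 10], [[0, 0, 0], [-13, -7.5, 0], 10], [[0, 0, 0], [-13, -7.5, 0], 10], [[0, 0, 0], [-13, -7.5, 0], 10], [[0, 0, 0], [0, 0, -28.5], 10]]
[[[0, 0, 0], [0, 0, -28], 10], [[0, 0, 0], [0, 0, -28.5], 10], [[0, 0, 0], [0, 0, -28.5], 10], [[0, 0, 0], [0, 0, -28], 10], [[0, 0, 0], [0, 0, -28.5], 10]]
scene hook [(0.89, array([233.6, 382.2]), array([ 0.4714, -0.214 ,  0.165 ])), (0.65, array([362.9, 478. ]), array([ 0.2848, -0.4645,  0.165 ]))]
scene hook_toe [(0.81, array([361.1, 570.5]), array([ 0.4711, -0.5644,  0.06  ])), (0.73, array([285.4, 376.7]), array([ 0.4506, -0.2222,  0.06  ]))]
top hook []
top hook_toe [(0.72, array([234.5, 533.6]), array([ 0.4937, -0.5621,  0.06  ])), (0.58, array([250.4, 389.3]), array([ 0.4667, -0.2204,  0.06  ]))]
```

>>> step_arm --targets '[[[0,0,0],[-13,-7.5,0],10],[[0,0,0],[-13,-7.5,0],10],[[0,0,0],[-13,-7.5,0],10],[[0,0,0],[-13,-7.5,0],10],[[0,0,0],[0,0,-28],10]]'

```text
time: 7.32
tool_pos: [0.3945, -0.2102, 0.2827]
tcp_rot: [-3.022, -0.816, 0.018]
wrist_force: [-0.9, 0.6, -2.3]
width: 0.225
grip_force: 58.6
```

>>> step_arm --targets '[[[0,0,0],[0,0,-28],10],[[0,0,0],[0,0,-28],10],[[0,0,0],[0,0,-20],10],[[0,0,0],[0,0,-10],10],[[0,0,0],[0,0,0],10]]'

```text
time: 7.73
tool_pos: [0.4015, -0.2134, 0.3785]
tcp_rot: [3.029, 0.819, 0.005]
wrist_force: [0.4, -0.4, -1.3]
width: 0.23
grip_force: 58.6
```

```bash
python3 - <<'E'
from plan import *
plan([(.598,.0366,.374,-90,10,12),(.598,.0366,.374,-90,10,2),(.598,.0366,.290,-90,10,5)])
E
```

```text
start [ 0.4015 -0.2134  0.3785] -59.76 tilt 0.28 q [-0.54 -0.21  1.95  0.    1.39  0.5 ]
wp end [0.5979 0.0368 0.374 ] -90.13
wp end [0.5979 0.0368 0.374 ] -90.13
wp end [0.5979 0.0368 0.29  ] -90.13
[[[0, 0, 0.04], [24.5, -10, 0.5], 10], [[0, 0, 0.05], [24.5, -10.5, 0.5], 10], [[0, 0, 0.04], [23.5, -12, 0], 10], [[0, 0, 0.05], [23, -13, 0.5], 10], [[0, 0, 0.04], [22.5, -14, 0.5], 10]]
[[[0, 0, 0.04], [22, -14.5, 0.5], 10], [[0, 0, 0.05], [21.5, -16, 0], 10], [[0, 0, 0.04], [20.5, -16.5, 0.5], 10], [[0, 0, 0.05], [19.5, -18, 0.5], 10], [[0, 0, 0.04], [19, -18.5, 0.5], 10]]
[[[0, 0, 0.04], [18, -19.5, 0], 10], [[0, 0, 0.05], [17.5, -20, 0.5], 10], [[0, 0, -0], [0, 0, 0], 10], [[0, 0, -0], [0, 0, 0], 10], [[0, 0, -0], [0, 0, 17], 10]]
[[[0, 0, -0], [0, 0, 16.5], 10], [[0, 0, -0], [0, 0, 17], 10], [[0, 0, -0], [0, 0, 16.5], 10], [[0, 0, -0], [0, 0, 17], 10]]
```

>>> step_arm --targets '[[[0,0,0.04],[24.5,-10,0.5],10],[[0,0,0.05],[24.5,-10.5,0.5],10],[[0,0,0.04],[23.5,-12,0],10],[[0,0,0.05],[23,-13,0.5],10],[[0,0,0.04],[22.5,-14,0.5],10]]'

```text
time: 8.15
tool_pos: [0.482, -0.1073, 0.3713]
tcp_rot: [-3.104, -0.477, 0.005]
wrist_force: [0.2, -0.6, -1.7]
width: 0.223
grip_force: 58.7
```

>>> step_arm --targets '[[[0,0,0.04],[22,-14.5,0.5],10],[[0,0,0.05],[21.5,-16,0],10],[[0,0,0.04],[20.5,-16.5,0.5],10],[[0,0,0.05],[19.5,-18,0.5],10],[[0,0,0.04],[19,-18.5,0.5],10]]'

```text
time: 8.57
tool_pos: [0.564, -0.0031, 0.3689]
tcp_rot: [-3.138, -0.135, 0.007]
wrist_force: [0.3, -0.0, -2.2]
width: 0.227
grip_force: 58.7
```

>>> step_arm --targets '[[[0,0,0.04],[18,-19.5,0],10],[[0,0,0.05],[17.5,-20,0.5],10],[[0,0,0],[0,0,0],10],[[0,0,0],[0,0,0],10]]'

```text
time: 8.9
tool_pos: [0.5967, 0.0384, 0.3682]
tcp_rot: [3.141, 0.001, -0.008]
wrist_force: [-0.7, 0.1, -0.5]
width: 0.226
grip_force: 58.8
```

```bash
python3 - <<'E'
from plan import *
plan([(.598,.0366,.290,-90,10,5)])
a=read_camera("scene");b=read_camera("top")
r={}
for c in("scene","top"):
  for n in("hook","hook_toe"):
    L=tip_of(c,n)[:3];r[c,n]=L;print(c,n,[(round(d["score"],2),np.round(d["at"],1)) for d in L])
P=read_state()["tool_pos"]
for dz in(.098,.203):print("expect",proj("scene",[P-[0,0,dz]]),proj("top",[P-[0,0,dz]]))
print("tip exp",proj("scene",[P+[.031,0,-.195]]))
m=np.hstack([cv2.resize(a[100:220,270:370],(400,480)),cv2.resize(b[150:220,245:315],(400,480))]);cv2.imwrite("pics/above.png",m[:,:,::-1])
E
```

```text
start [0.5967 0.0384 0.3682] -89.98 tilt 0.28 q [ 0.02  0.09  1.69 -0.    1.37  1.59]
wp end [0.5982 0.0364 0.2902] -89.98
[[[0, 0, 0], [0.5, 0.5, 15.5], 10], [[0, 0, 0], [0, 0, 16], 10], [[0, 0, 0], [0.5, 0.5, 15.5], 10], [[0, 0, 0], [0, 0.5, 15.5], 10], [[0, 0, 0], [0.5, 0.5, 15.5], 10]]
scene hook [(0.88, array([359.5, 479.9])), (0.59, array([126.6, 313.5]))]
scene hook_toe [(0.61, array([362.6, 572.6])), (0.59, array([174., 313.]))]
top hook [(0.93, array([266.5, 477. ])), (0.51, array([194.9, 283.3]))]
top hook_toe [(0.64, array([237.1, 532.1]))]
expect [[312.12109242 125.1060132 ]] [[266.72782832 181.9165243 ]]
expect [[312.84633033 169.83550582]] [[273.0499379  191.06148817]]
tip exp [[320.94514998 161.59407088]]
```

View pics/above.png

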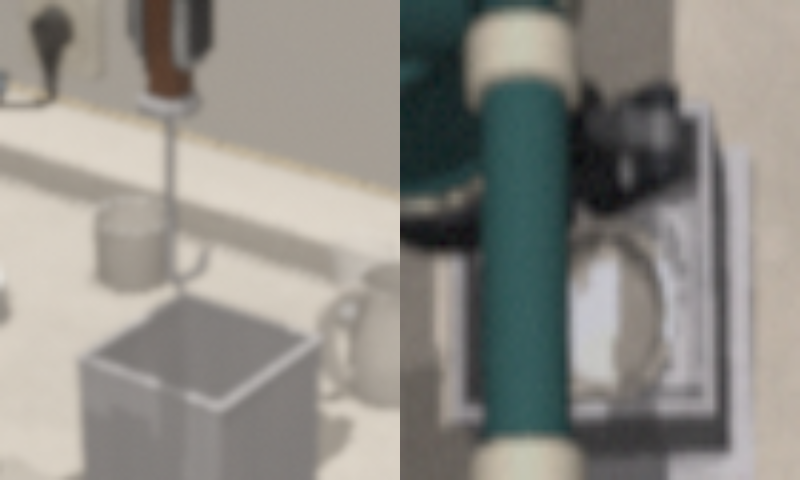

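The toe corner shows at scene pixel (313,170) and its tip at (321,162). Both match the predictions, with the toe pointing +x. Descending.

>>> step_arm --targets '[[[0,0,0],[0.5,0.5,15.5],10],[[0,0,0],[0,0.5,16],10],[[0,0,0],[0.5,0.5,15.5],10],[[0,0,0],[0,0.5,15.5],10],[[0,0,0],[0,0,10],10]]'

```text
time: 9.62
tool_pos: [0.5971, 0.0346, 0.2974]
tcp_rot: [3.141, -0.005, -0.002]
wrist_force: [-0.4, -0.1, -1.2]
width: 0.221
grip_force: 58.9
```

>>> step_arm --targets '[[[0,0,0],[0,0,7],10],[[0,0,0],[0,0,6],10],[[0,0,0],[0,0,6],10],[[0,0,0],[0,0,0],10]]'

```text
time: 9.95
tool_pos: [0.5976, 0.0353, 0.279]
tcp_rot: [3.142, -0.004, -0.002]
wrist_force: [0.0, 0.2, -1.6]
width: 0.225
grip_force: 58.9
```

>>> step_arm --targets '[[[0,0,0],[0,0,6],10],[[0,0,0],[0,0,6],10],[[0,0,0],[0,0,0],10]]'

```text
time: 10.2
tool_pos: [0.5975, 0.0354, 0.2667]
tcp_rot: [3.142, -0.003, -0.002]
wrist_force: [-0.5, -0.4, -1.3]
width: 0.224
grip_force: 58.9
```

>>> step_arm --targets '[[[0,0,0],[0,-0.5,5],10],[[0,0,0],[0,-0.5,5],10],[[0,0,0],[0,0,0],10]]'

```text
time: 10.45
tool_pos: [0.5974, 0.0365, 0.2566]
tcp_rot: [3.142, -0.003, -0.003]
wrist_force: [0.0, 0.4, -1.3]
width: 0.225
grip_force: 58.9
```

>>> step_arm --targets '[[[0,0,0],[0,0,5],10],[[0,0,0],[0,0,4.5],10],[[0,0,0],[0,0,0],10]]'

```text
time: 10.7
tool_pos: [0.5974, 0.0363, 0.2471]
tcp_rot: [3.142, -0.003, -0.003]
wrist_force: [-0.3, 0.4, -2.0]
width: 0.231
grip_force: 58.9
```

```bash
python3 - <<'E'
from workcell import *
s=read_state();print(s["tool_pos"],s["wrist_force"],s["torque"])
E
```

```text
[0.59739532 0.03633945 0.24707336] [-0.25252483  0.38031044 -1.96062259] [ 0.01796544 -0.01247852  0.00833476]
```

>>> step_arm --targets '[[[0,0,0],[5,0,0],10],[[0,0,0],[5,0,0],10],[[0,0,0],[0,0,0],10]]'

```text
time: 10.95
tool_pos: [0.6094, 0.0363, 0.2489]
tcp_rot: [3.142, -0.004, 0.003]
wrist_force: [0.7, 0.5, -0.7]
width: 0.225
grip_force: 58.9
```

>>> step_arm --targets '[[[0,0,0],[5,0,0],10],[[0,0,0],[6,0,0],10],[[0,0,0],[0,0,0],10]]'

```text
time: 11.2
tool_pos: [0.6204, 0.0363, 0.2487]
tcp_rot: [3.142, -0.004, 0.002]
wrist_force: [-0.2, 0.4, -0.9]
width: 0.225
grip_force: 58.9
```

>>> step_arm --targets '[[[0,0,0],[0,0,-5],10],[[0,0,0],[0,0,-4],10],[[0,0,0],[0,0,-4],10],[[0,0,0],[-3,0,-4],10],[[0,0,0],[0,0,0],10]]'

```text
time: 11.62
tool_pos: [0.6159, 0.0364, 0.2667]
tcp_rot: [-3.141, 0.003, -0.002]
wrist_force: [-0.4, -0.1, -1.5]
width: 0.227
grip_force: 58.8
```

>>> step_arm --targets '[[[0,0,0],[-4,0,-4],10],[[0,0,0],[-4,0,-4],10],[[0,0,0],[-4,0,-4],10],[[0,0,0],[0,0,-4],10],[[0,0,0],[0,0,0],10]]'

```text
time: 12.03
tool_pos: [0.6041, 0.0364, 0.2824]
tcp_rot: [3.142, -0.003, 0.002]
wrist_force: [0.1, 0.8, -4.3]
width: 0.227
grip_force: 58.6
```

The force in z rose to 4.3 N, so the bail is hooked. I'll lift gently, easing the basket toward the well's centre.

>>> step_arm --targets '[[[0,0,0],[0,1,-6],10],[[0,0,0],[0,1,-8],10],[[0,0,0],[0,1,-8],10],[[0,0,0],[0,1,-8],10],[[0,0,0],[0,1,-8],10]]'

```text
time: 12.45
tool_pos: [0.6044, 0.0312, 0.3207]
tcp_rot: [3.142, -0.004, 0.002]
wrist_force: [1.2, 0.1, -4.6]
width: 0.229
grip_force: 58.5
```

>>> step_arm --targets '[[[0,0,0],[0,0,-8],10],[[0,0,0],[0,0,-8],10],[[0,0,0],[0,0,-8],10],[[0,0,0],[0,0,-6],10],[[0,0,0],[0,0,0],10]]'

```text
time: 12.87
tool_pos: [0.6048, 0.0314, 0.3516]
tcp_rot: [-3.141, 0.003, -0.005]
wrist_force: [0.5, -0.1, -3.3]
width: 0.225
grip_force: 58.5
```

```bash
python3 - <<'E'
from workcell import *
s=read_state();print(s["tool_pos"],s["wrist_force"],s["torque"])
E
```

```text
[0.60475038 0.03141393 0.35160936] [ 0.51153389 -0.12557497 -3.28682459] [ 0.06151986 -0.0087722  -0.06036259]
```

>>> step_arm --targets '[[[0,0,0],[0,0,-8],10],[[0,0,0],[0,0,-12],10],[[0,0,0],[0,0,-14],10],[[0,0,0],[0,0,-14],10],[[0,0,0],[0,0,-14],10]]'

```text
time: 13.28
tool_pos: [0.6042, 0.0314, 0.4135]
tcp_rot: [3.142, -0.003, 0.002]
wrist_force: [0.2, -0.2, -4.9]
width: 0.224
grip_force: 58.5
```

>>> step_arm --targets '[[[0,0,0],[0,0,-10],10],[[0,0,0],[0,0,-6],10],[[0,0,0],[0,0,0],10],[[0,0,0],[0,0,0],10],[[0,0,0],[0,0,0],10]]'

```text
time: 13.7
tool_pos: [0.6036, 0.0313, 0.4264]
tcp_rot: [3.142, -0.004, -0.003]
wrist_force: [-1.1, -0.1, -4.5]
width: 0.231
grip_force: 58.5
```

```bash
python3 - <<'E'
from plan import *
s=read_state();P=s["tool_pos"];print(P,s["wrist_force"])
a=read_camera("scene");b=read_camera("top")
for c in("scene","top"):
  for n in("basket","bail_pivot"):print(c,n,[(round(d["score"],2),np.round(d["at"],1)) for d in tip_of(c,n)[:2]])
  print([(round(d["score"],2),np.round(d["extent"])) for d in look_for(c,"basket")[:2]])
print("toe px",proj("scene",[P-[0,0,.203]]))
m=np.hstack([cv2.resize(a[70:220,260:385],(500,600)),]);cv2.imwrite("pics/hang.png",m[:,:,::-1])
E
```

```text
[0.60360914 0.03130902 0.4263556 ] [-1.11262669 -0.14983698 -4.49663065]
scene basket [(0.81, array([170.6, 322.6]))]
scene bail_pivot [(0.75, array([161.9, 321.6]))]
[(0.62, array([306., 140., 338., 178.]))]
top basket [(0.57, array([183.4, 279. ]))]
top bail_pivot [(0.62, array([180.1, 274.5]))]
[(0.74, array([276., 168., 293., 199.]))]
toe px [[316.35026384 146.46630984]]
```

View pics/hang.png

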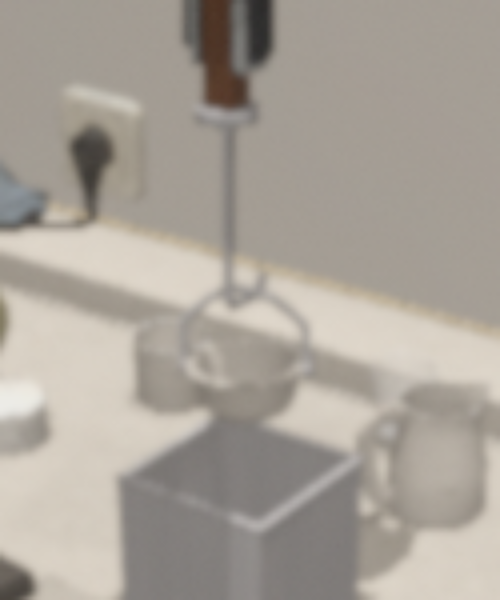

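The basket hangs by its bail, its peak on the toe near scene pixel (322,142), with its bottom clear above the well's rim. Now I'll refine the pan position and the offset of the hanging basket.

```bash
python3 - <<'E'
from plan import *
np.set_printoptions(precision=4,suppress=True,linewidth=220)
print("basket xy",atz("scene",(170.6,322.6),.159),atz("scene",(161.9,321.6),.183),"peak",atz("scene",(142,322),.229))
for k in range(3):
  for c in("scene","top"):
    read_camera(c)
    for n,z in(("scale_pan",.02),("scale",0),("basket",.159)):
      print(c,n,[(round(d["score"],2),atz(c,d["at"],z)[:2]) for d in tip_of(c,n)[:1]])
g=np.load("ref.npz")["T"].mean(2).astype(np.float32)
c=np.array([.5203,.2241]);u=np.array([np.cos(-.115),np.sin(-.115)]);v=np.array([-u[1],u[0]])
t=np.arange(-72,73,4)/1000
for o in(-.02,0,.02):
  uv=proj("top",np.c_[c+np.outer(t,u)+o*v,0*t+.02]).astype(np.float32)
  print(cv2.remap(g,uv[:,:1].T.copy(),uv[:,1:].T.copy(),cv2.INTER_LINEAR)[0].astype(int))
print((t*1000).astype(int))
E
```

```text
basket xy [0.6208 0.0271 0.159 ] [0.6158 0.0262 0.183 ] peak [0.6196 0.0276 0.229 ]
scene scale_pan [(0.85, array([0.5229, 0.2198]))]
scene scale [(0.94, array([0.5153, 0.2116]))]
scene basket [(0.91, array([0.6257, 0.0323]))]
top scale_pan [(0.6, array([0.5297, 0.2252]))]
top scale [(0.96, array([0.5215, 0.2268]))]
top basket [(0.54, array([0.622, 0.023]))]
scene scale_pan [(0.83, array([0.5284, 0.2104]))]
scene scale [(0.76, array([0.5151, 0.2158]))]
scene basket [(0.97, array([0.6211, 0.0148]))]
top scale_pan [(0.61, array([0.5271, 0.2284]))]
top scale [(0.91, array([0.5206, 0.2218]))]
top basket [(0.6, array([0.6176, 0.0283]))]
scene scale_pan [(0.91, array([0.5356, 0.2263]))]
scene scale [(0.61, array([0.525 , 0.2241]))]
scene basket [(0.76, array([0.6292, 0.0386]))]
top scale_pan [(0.92, array([0.5303, 0.2193]))]
top scale [(0.73, array([0.5276, 0.2225]))]
top basket [(0.64, array([0.6232, 0.0262]))]
[159 140  63  34  36  35  34  35  37  38  51  59  61  61  60  59  58  60  59  62  61  64  64  62  61  60  60  61  61  62  58  58  59  48  84 152 156]
[159 130  52  30  29  55  54  33  36  42  55  65  67  65  62  61  59  61  62  61  60  60  60  61  62  62  62  60  60  60  59  58  55  44  77 142 156]
[161 141  54  28  22  32  40  29  31  38  52  58  58  59  56  55  53  55  56  53  53  53  53  54  56  59  57  55  51  52  52  52  51  46 102 155 158]
[-72 -68 -64 -60 -56 -52 -48 -44 -40 -36 -32 -28 -24 -20 -16 -12  -8  -4   0   4   8  12  16  20  24  28  32  36  40  44  48  52  56  60  64  68  72]
```

>>> step_arm --targets '[[[0,0,0],[-2.5,-6,0],10],[[0,0,0],[-4.5,-9.5,0],10],[[0,0,0],[-6,-13.5,0],10],[[0,0,0],[-7,-15.5,0],10],[[0,0,0],[-7,-15.5,0],10]]'

```text
time: 15.72
tool_pos: [0.5762, 0.0931, 0.4274]
tcp_rot: [-3.141, 0.003, 0.001]
wrist_force: [0.7, 0.9, -5.6]
width: 0.225
grip_force: 58.6
```

>>> step_arm --targets '[[[0,0,0],[-7,-15.5,0],10],[[0,0,0],[-7,-15.5,0],10],[[0,0,0],[-7,-15.5,0],10],[[0,0,0],[-7,-15.5,0],10],[[0,0,0],[-7,-15.5,0],10]]'

```text
time: 16.13
tool_pos: [0.5409, 0.171, 0.4276]
tcp_rot: [-3.141, 0.002, 0.0]
wrist_force: [0.3, 0.7, -5.1]
width: 0.231
grip_force: 58.6
```

>>> step_arm --targets '[[[0,0,0],[-7,-15.5,0],10],[[0,0,0],[-6,-13.5,0],10],[[0,0,0],[-5,-11.5,0],10],[[0,0,0],[-4.5,-9.5,0],10],[[0,0,0],[-2.5,-5,0],10]]'

```text
time: 16.55
tool_pos: [0.5164, 0.2257, 0.4275]
tcp_rot: [-3.141, 0.001, 0.0]
wrist_force: [0.3, 0.7, -4.6]
width: 0.224
grip_force: 58.6
```

>>> step_arm --targets '[[[0,0,0],[0,0,0],10],[[0,0,0],[0,0,0],10],[[0,0,0],[0,0,0],10],[[0,0,0],[0,0,0],10],[[0,0,0],[0,0,0],10]]'

```text
time: 16.97
tool_pos: [0.5178, 0.2233, 0.4273]
tcp_rot: [3.141, -0.005, 0.0]
wrist_force: [0.2, -0.3, -5.3]
width: 0.225
grip_force: 58.6
```

```bash
python3 - <<'E'
from plan import *
plan([(.5165,.2228,.31,-90,10,8)])
print(read_state()["wrist_force"])
L=[]
for k in range(4):
  for c in("scene","top"):
    read_camera(c);d=tip_of(c,"basket")[:1]
    if d:L.append((c,round(d[0]["score"],2),np.round(d[0]["at"],1),np.round(atz(c,d[0]["at"],.159)[:2],4)))
for l in L:print(*l)
E
```

```text
start [0.5178 0.2233 0.4273] -90.19 tilt 0.03 q [ 0.36  0.    1.68 -0.    1.46  1.94]
wp end [0.5163 0.2228 0.3098] -90.19
[[[0, 0, -0], [0, 0, 14.5], 10], [[0, 0, -0], [-0.5, 0, 15], 10], [[0, 0, -0], [0, 0, 14.5], 10], [[0, 0, -0], [0, 0.5, 14.5], 10], [[0, 0, -0], [-0.5, 0, 15], 10]]
[[[0, 0, -0], [0, 0, 14.5], 10], [[0, 0, -0], [0, 0, 14.5], 10], [[0, 0, -0], [-0.5, 0, 15], 10]]
[ 0.22631489 -0.30108661 -5.27505743]
scene 0.96 [162.2 238.5] [0.5408 0.2128]
top 0.38 [231.1 178.2] [0.517  0.2466]
scene 0.93 [161.5 232. ] [0.5346 0.2279]
top 0.74 [222.6 192.7] [0.5346 0.2145]
scene 0.67 [213.3 238.9] [0.3771 0.0539]
top 0.75 [222.4 189.6] [0.5353 0.2213]
scene 0.66 [164.1 233.7] [0.527  0.2149]
top 0.74 [224.5 188.6] [0.5307 0.2236]
```

>>> step_arm --targets '[[[0,0,0],[0,0,10],10],[[0,0,0],[-0.5,0,15],10],[[0,0,0],[0,0,16],10],[[0,0,0],[0,0.5,16],10],[[0,0,0],[0,0,16],10]]'

```text
time: 18.18
tool_pos: [0.5166, 0.2234, 0.3529]
tcp_rot: [3.141, -0.003, -0.001]
wrist_force: [-0.1, -0.6, -4.5]
width: 0.224
grip_force: 58.7
```

>>> step_arm --targets '[[[0,0,0],[0,0,15],10],[[0,0,0],[0,0,13],10],[[0,0,0],[0,0,10],10],[[0,0,0],[0,0,6],10],[[0,0,0],[0,0,3],10]]'

```text
time: 18.6
tool_pos: [0.5165, 0.2234, 0.3061]
tcp_rot: [3.141, -0.003, -0.002]
wrist_force: [-0.7, -0.3, -4.1]
width: 0.224
grip_force: 58.7
```

>>> step_arm --targets '[[[0,0,0],[0,0,3],10],[[0,0,0],[0,0,2.5],10],[[0,0,0],[0,0,2.5],10],[[0,0,0],[0,0,2],10],[[0,0,0],[0,0,2],10]]'

```text
time: 19.02
tool_pos: [0.5172, 0.2236, 0.2958]
tcp_rot: [-3.141, 0.003, -0.002]
wrist_force: [0.5, -1.0, -4.6]
width: 0.227
grip_force: 58.7
```

>>> step_arm --targets '[[[0,0,0],[0,0,2],10],[[0,0,0],[0,0,2],10],[[0,0,0],[0,0,0],10],[[0,0,0],[0,0,0],10]]'

```text
time: 19.35
tool_pos: [0.5168, 0.2235, 0.2912]
tcp_rot: [3.141, -0.003, -0.001]
wrist_force: [0.8, -0.8, -4.5]
width: 0.228
grip_force: 58.7
```

>>> step_arm --targets '[[[0,0,0],[0,0,2],10],[[0,0,0],[0,0,2],10],[[0,0,0],[0,0,1.5],10],[[0,0,0],[0,0,0],10]]'

```text
time: 19.68
tool_pos: [0.5171, 0.2236, 0.2861]
tcp_rot: [-3.141, 0.003, -0.001]
wrist_force: [0.0, -0.3, -1.1]
width: 0.222
grip_force: 59.0
```

>>> step_arm --targets '[[[0,0,0],[0,0,1.5],10],[[0,0,0],[0,0,1.5],10],[[0,0,0],[0,0,0],10]]'

```text
time: 19.93
tool_pos: [0.5169, 0.2236, 0.2829]
tcp_rot: [-3.141, 0.003, -0.0]
wrist_force: [-0.2, 0.1, -1.3]
width: 0.226
grip_force: 59.0
```

```bash
python3 - <<'E'
from plan import *
s=read_state();print(s["tool_pos"],s["wrist_force"])
for k in range(3):
  for c in("scene","top"):
    read_camera(c);d=tip_of(c,"basket")[:1]
    if d:print(c,round(d[0]["score"],2),np.round(d[0]["at"],1),np.round(atz(c,d[0]["at"],.02)[:2],4))
E
```

```text
[0.51694217 0.22357357 0.28288136] [-0.1852153   0.10855439 -1.33003776]
scene 0.63 [213.1 241.6] [0.5348 0.2161]
top 0.77 [231.6 206.4] [0.5283 0.2186]
scene 0.58 [213.1 239.5] [0.5317 0.2204]
top 0.66 [229.4 203.5] [0.5339 0.2257]
scene 0.58 [214.  239.8] [0.529  0.2168]
top 0.96 [233.6 203.3] [0.5236 0.2263]
```

Weight is off the hook and the basket stands centred. Now I lower the toe clear of the wire and back out.

>>> step_arm --targets '[[[0,0,0],[0,0,4],10],[[0,0,0],[0,0,5],10],[[0,0,0],[0,0,5],10],[[0,0,0],[0,0,5],10],[[0,0,0],[0,0,0],10]]'

```text
time: 20.95
tool_pos: [0.5161, 0.2232, 0.2619]
tcp_rot: [3.14, -0.003, -0.004]
wrist_force: [-0.3, 0.3, -1.1]
width: 0.23
grip_force: 59.0
```

>>> step_arm --targets '[[[0,0,0],[0,0,4],10],[[0,0,0],[0,0,0],10]]'

```text
time: 21.12
tool_pos: [0.5166, 0.2234, 0.259]
tcp_rot: [3.141, -0.003, -0.002]
wrist_force: [-0.5, 0.0, -2.2]
width: 0.225
grip_force: 59.0
```

>>> step_arm --targets '[[[0,0,0],[-5,0,0],10],[[0,0,0],[-6,0,0],10],[[0,0,0],[-6,0,0],10],[[0,0,0],[0,0,0],10]]'

```text
time: 21.45
tool_pos: [0.4985, 0.2236, 0.2599]
tcp_rot: [3.142, -0.003, -0.001]
wrist_force: [-0.8, -0.5, -1.1]
width: 0.227
grip_force: 59.0
```

>>> step_arm --targets '[[[0,0,0],[-6,0,0],10],[[0,0,0],[-6,0,0],10],[[0,0,0],[-6,0,0],10],[[0,0,0],[0,0,0],10]]'

```text
time: 21.78
tool_pos: [0.4806, 0.2236, 0.2598]
tcp_rot: [3.141, -0.003, -0.001]
wrist_force: [-0.5, 0.0, -1.5]
width: 0.226
grip_force: 59.0
```

>>> step_arm --targets '[[[0,0,0],[-8,0,0],10],[[0,0,0],[-8,0,0],10],[[0,0,0],[-8,0,0],10],[[0,0,0],[-8,0,0],10],[[0,0,0],[0,0,0],10]]'

```text
time: 22.2
tool_pos: [0.4481, 0.2236, 0.2596]
tcp_rot: [3.141, -0.003, -0.002]
wrist_force: [0.2, -0.1, -1.3]
width: 0.228
grip_force: 59.0
```

```bash
python3 - <<'E'
from plan import *
s=read_state();print(s["tool_pos"],s["wrist_force"])
b=read_camera("top");a=read_camera("scene")
for c in("scene","top"):
    for n in("basket","scale"):
        d=tip_of(c,n)[:1]
        if d:print(c,n,round(d[0]["score"],2),np.round(d[0]["at"],1),np.round(atz(c,d[0]["at"],.02 if n=="basket" else 0)[:2],4))
cv2.imwrite("pics/out.png",np.hstack([cv2.resize(a[150:260,180:290],(400,400)),cv2.resize(b[195:275,170:250],(400,400))])[:,:,::-1])
E
```

```text
[0.4480869  0.22357288 0.25961775] [ 0.23962537 -0.08152108 -1.28114288]
scene basket 0.66 [214.2 236.6] [0.5237 0.2227]
scene scale 0.9 [220.8 235.3] [0.5209 0.2274]
top basket 0.93 [228.  206.2] [0.5371 0.219 ]
top scale 0.6 [233.9 205.6] [0.5247 0.2255]
```

View pics/out.png

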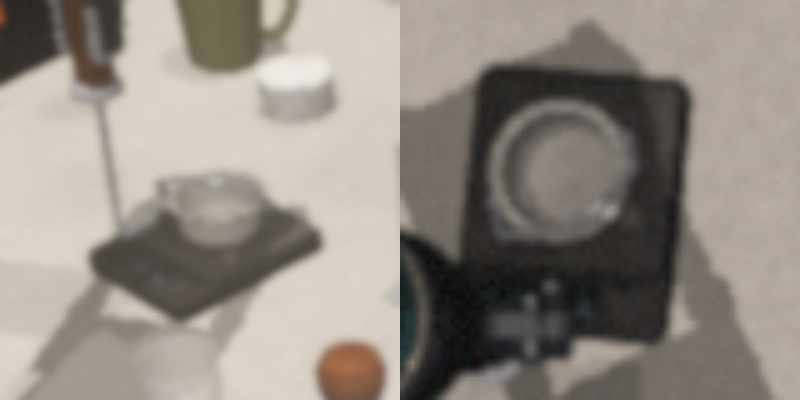

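The basket stands upright near the plate's middle (top crop centre ~(562,170), plate ~(578,170)), with the hook clear in front. Now I return the hook.

```bash
python3 - <<'E'
from plan import *
plan([(.446,.2236,.37,-90,10,5),(.401,-.2131,.375,-60,10,19),(.401,-.2131,.375,-59.8,10,1)])
E
```

```text
start [0.4503 0.2237 0.26  ] -90.13 tilt 0.02 q [ 0.41 -0.03  2.01 -0.    1.16  1.98]
wp end [0.4458 0.2237 0.37  ] -90.13
wp end [ 0.4011 -0.2132  0.375 ] -59.76
wp end [ 0.4011 -0.2132  0.375 ] -59.76
[[[0, 0, -0], [-1, 0, -22], 10], [[0, 0, -0], [-0.5, 0, -22], 10], [[0, 0, -0], [-1, 0, -22], 10], [[0, 0, -0], [-1, 0, -22], 10], [[0, 0, -0], [-1, 0, -22], 10]]
[[[0, 0, -0.03], [-2.5, 23, -0.5], 10], [[0, 0, -0.03], [-3, 23, 0], 10], [[0, 0, -0.02], [-3.5, 22.5, -0.5], 10], [[0, 0, -0.03], [-4, 23, 0], 10], [[0, 0, -0.03], [-5, 22.5, -0.5], 10]]
[[[0, 0, -0.03], [-5.5, 22.5, 0], 10], [[0, 0, -0.02], [-6, 22.5, -0.5], 10], [[0, 0, -0.03], [-6.5, 22, 0], 10], [[0, 0, -0.03], [-7.5, 22, -0.5], 10], [[0, 0, -0.03], [-8, 21.5, 0], 10]]
[[[0, 0, -0.02], [-8.5, 21.5, -0.5], 10], [[0, 0, -0.03], [-9, 21.5, 0], 10], [[0, 0, -0.03], [-9.5, 21, -0.5], 10], [[0, 0, -0.03], [-10.5, 20.5, 0], 10], [[0, 0, -0.03], [-10.5, 20.5, -0.5], 10]]
[[[0, 0, -0.02], [-11.5, 20, 0], 10], [[0, 0, -0.03], [-12, 20, -0.5], 10], [[0, 0, -0.03], [-12.5, 19.5, 0], 10], [[0, 0, -0.03], [-13, 19, -0.5], 10], [[0, 0, 0], [0, 0, 0], 10]]
```

>>> step_arm --targets '[[[0,0,0],[-1,0,-22],10],[[0,0,0],[-0.5,0,-22],10],[[0,0,0],[-1,0,-22],10],[[0,0,0],[-1,0,-22],10],[[0,0,0],[-1,0,-22],10]]'

```text
time: 22.92
tool_pos: [0.4456, 0.2236, 0.3709]
tcp_rot: [3.142, -0.004, -0.0]
wrist_force: [0.6, 1.0, -1.7]
width: 0.224
grip_force: 58.9
```

>>> step_arm --targets '[[[0,0,-0.03],[-2.5,23,-0.5],10],[[0,0,-0.03],[-3,23,0],10],[[0,0,-0.02],[-3.5,22.5,-0.5],10],[[0,0,-0.03],[-4,23,0],10],[[0,0,-0.03],[-5,22.5,-0.5],10]]'

```text
time: 23.33
tool_pos: [0.4336, 0.1078, 0.3714]
tcp_rot: [3.134, 0.219, 0.0]
wrist_force: [-0.2, -0.8, -1.6]
width: 0.227
grip_force: 59.1
```

>>> step_arm --targets '[[[0,0,-0.03],[-5.5,22.5,0],10],[[0,0,-0.02],[-6,22.5,-0.5],10],[[0,0,-0.03],[-6.5,22,0],10],[[0,0,-0.03],[-7.5,22,-0.5],10],[[0,0,-0.03],[-8,21.5,0],10]]'

```text
time: 23.75
tool_pos: [0.4217, -0.0074, 0.3726]
tcp_rot: [3.111, 0.437, 0.001]
wrist_force: [0.5, -0.4, -1.0]
width: 0.228
grip_force: 59.1
```

>>> step_arm --targets '[[[0,0,-0.02],[-8.5,21.5,-0.5],10],[[0,0,-0.03],[-9,21.5,0],10],[[0,0,-0.03],[-9.5,21,-0.5],10],[[0,0,-0.03],[-10.5,20.5,0],10],[[0,0,-0.03],[-10.5,20.5,-0.5],10]]'

```text
time: 24.17
tool_pos: [0.4101, -0.1224, 0.374]
tcp_rot: [3.073, 0.653, 0.0]
wrist_force: [0.1, 0.5, -1.0]
width: 0.231
grip_force: 59.1
```

>>> step_arm --targets '[[[0,0,-0.02],[-11.5,20,0],10],[[0,0,-0.03],[-12,20,-0.5],10],[[0,0,-0.03],[-12.5,19.5,0],10],[[0,0,-0.03],[-13,19,-0.5],10],[[0,0,0],[0,0,0],10]]'

```text
time: 24.58
tool_pos: [0.4005, -0.2167, 0.375]
tcp_rot: [3.032, 0.815, -0.001]
wrist_force: [0.4, -0.7, -2.0]
width: 0.227
grip_force: 59.1
```

```bash
python3 - <<'E'
from plan import *
plan([(.401,-.2131,.266,-59.8,10,6),(.401,-.2131,.264,-59.8,10,2)])
E
```

```text
start [ 0.4005 -0.2167  0.375 ] -59.89 tilt 0.14 q [-0.55 -0.2   1.95 -0.    1.39  0.5 ]
wp end [ 0.4008 -0.2131  0.266 ] -59.89
wp end [ 0.4008 -0.2131  0.264 ] -59.89
[[[0, 0, -0], [0.5, -0.5, 18], 10], [[0, 0, -0], [0, -0.5, 18.5], 10], [[0, 0, -0], [0.5, -0.5, 18], 10], [[0, 0, -0], [0.5, -0.5, 18], 10], [[0, 0, -0], [0.5, -0.5, 18.5], 10]]
[[[0, 0, -0], [0, -0.5, 18], 10], [[0, 0, -0], [0, 0, 1], 10], [[0, 0, -0], [0, 0, 1], 10]]
```

>>> step_arm --targets '[[[0,0,0],[0,0,18],10],[[0,0,0],[0,0,18],10],[[0,0,0],[0,0,18],10],[[0,0,0],[0,0,18],10],[[0,0,0],[0,0,18],10]]'

```text
time: 25.0
tool_pos: [0.4009, -0.213, 0.2842]
tcp_rot: [-3.033, -0.819, -0.0]
wrist_force: [0.5, 0.3, -1.5]
width: 0.226
grip_force: 59.2
```

>>> step_arm --targets '[[[0,0,0],[0,0,14],10],[[0,0,0],[0,0,6],10],[[0,0,0],[0,0,0],10],[[0,0,0],[0,0,0],10],[[0,0,0],[0,0,0],10]]'

```text
time: 25.42
tool_pos: [0.4015, -0.2135, 0.2661]
tcp_rot: [3.032, 0.819, 0.002]
wrist_force: [0.9, -0.5, -0.7]
width: 0.223
grip_force: 59.2
```

```bash
python3 - <<'E'
from plan import *
plan([(.401,-.2129,.2645,-59.8,10,1),(.4614,-.2129,.2645,-59.8,10,8)])
E
```

```text
start [ 0.4015 -0.2135  0.2661] -59.76 tilt 0.12 q [-0.54 -0.14  2.1   0.    1.18  0.5 ]
wp end [ 0.401  -0.2126  0.2646] -59.76
wp end [ 0.4613 -0.2128  0.2646] -59.76
[[[0, 0, 0], [0, -1, 1.5], 10], [[0, 0, 0], [6.5, 4, 0], 10], [[0, 0, 0], [6.5, 3.5, 0], 10], [[0, 0, 0], [6.5, 4, 0], 10], [[0, 0, 0], [6.5, 4, 0], 10]]
[[[0, 0, 0], [6.5, 3.5, 0], 10], [[0, 0, 0], [6.5, 4, 0], 10], [[0, 0, 0], [6.5, 4, 0], 10], [[0, 0, 0], [6.5, 3.5, 0], 10]]
```

>>> step_arm --targets '[[[0,0,0],[0,-0.5,0],10],[[0,0,0],[6.5,4,0],10],[[0,0,0],[6.5,3.5,0],10],[[0,0,0],[6.5,4,0],10],[[0,0,0],[6.5,4,0],10]]'

```text
time: 25.83
tool_pos: [0.432, -0.2132, 0.2653]
tcp_rot: [3.032, 0.819, 0.001]
wrist_force: [-0.2, -0.2, -1.3]
width: 0.228
grip_force: 59.2
```

>>> step_arm --targets '[[[0,0,0],[6.5,3.5,0],10],[[0,0,0],[6.5,4,0],10],[[0,0,0],[6.5,4,0],10],[[0,0,0],[6,3.5,0],10],[[0,0,0],[0,0,0],10]]'

```text
time: 26.25
tool_pos: [0.4618, -0.2132, 0.2649]
tcp_rot: [3.032, 0.82, 0.001]
wrist_force: [1.1, 0.5, -2.3]
width: 0.225
grip_force: 59.2
```

>>> step_arm --targets '[[[0,0,0],[0,0,0],10],[[0,0,0],[0,0,5],10],[[0,0,0],[0,0,5],10],[[0,0,0],[0,0,3],10],[[0,0,0],[0,0,0],10]]'

```text
time: 26.67
tool_pos: [0.4594, -0.2128, 0.2505]
tcp_rot: [-3.031, -0.819, 0.003]
wrist_force: [-0.1, 0.9, -2.0]
width: 0.223
grip_force: 59.2
```

>>> step_arm --targets '[[[0,0,0],[0,0,1],10],[[0,0,0],[0,0,1],10],[[0,0,0],[0,0,0],10],[[0,0,0],[0,0,0],10]]'

```text
time: 27.0
tool_pos: [0.4604, -0.2132, 0.25]
tcp_rot: [3.033, 0.819, 0.0]
wrist_force: [0.2, -0.2, -1.2]
width: 0.226
grip_force: 59.2
```

```bash
python3 - <<'E'
from workcell import *
s=read_state();print(s["tool_pos"],s["wrist_force"],s["torque"])
E
```

```text
[ 0.46040869 -0.21323181  0.24999445] [ 0.18123464 -0.20323098 -1.19414943] [0.07017619 0.0135486  0.01187644]
```

>>> step_arm --targets '[[[0,0,0],[0,0,1],10],[[0,0,0],[0,0,1],10],[[0,0,0],[0,0,0],10],[[0,0,0],[0,0,0],10]]'

```text
time: 27.33
tool_pos: [0.4606, -0.2133, 0.2482]
tcp_rot: [3.032, 0.819, 0.001]
wrist_force: [0.7, 0.8, 0.1]
width: 0.229
grip_force: 59.3
```

>>> step_arm --targets '[[[0,0,0],[0,0,0.5],10],[[0,0,0],[0,0,0],10],[[0,0,0],[0,0,0],10]]'

```text
time: 27.58
tool_pos: [0.4606, -0.2133, 0.2482]
tcp_rot: [3.032, 0.819, 0.001]
wrist_force: [-2.5, 2.0, 5.2]
width: 0.23
grip_force: 60.0
```

Seated. Releasing gently, then straight up.

>>> step_arm --targets '[[[0,0,0],[0,0,0],25],[[0,0,0],[0,0,0],35],[[0,0,0],[0,0,0],60],[[0,0,0],[0,0,0],85],[[0,0,0],[0,0,0],85]]' --grip_force 20

```text
time: 28.0
tool_pos: [0.4603, -0.2131, 0.247]
tcp_rot: [-3.032, -0.819, 0.001]
wrist_force: [0.5, 0.3, 0.6]
width: 0.818
grip_force: 0.0
```

>>> step_arm --targets '[[[0,0,0],[0,0,-10],85],[[0,0,0],[0,0,-20],85],[[0,0,0],[0,0,-25],85],[[0,0,0],[0,0,-25],85],[[0,0,0],[0,0,-15],85]]'

```text
time: 28.42
tool_pos: [0.4612, -0.2136, 0.3462]
tcp_rot: [3.03, 0.819, 0.005]
wrist_force: [0.9, 0.3, 0.0]
width: 0.997
grip_force: 0.0
```

>>> step_arm --targets '[[[0,0,0],[-20,0,0],85],[[0,0,0],[-20,0,0],85],[[0,0,0],[0,0,0],85],[[0,0,0],[0,0,0],85],[[0,0,0],[0,0,0],85]]'

```text
time: 28.83
tool_pos: [0.4261, -0.2333, 0.3428]
tcp_rot: [3.033, 0.819, 0.001]
wrist_force: [0.5, 0.4, 0.7]
width: 0.995
grip_force: 0.0
```

```bash
python3 - <<'E'
from plan import *
a=read_camera("scene");S=np.load("ref.npz")["S"]
# hook region vs the start
d=cv2.absdiff(a,S).max(2)
print("hook area diff px",(d[200:300,365:395]>50).sum(), "bystanders",(d[240:318,210:315]>50).sum(),"scale",(d[195:245,200:275]>50).sum())
for n in("hook","hook_toe","basket","scale_pan","scale"):
    L=tip_of("scene",n)[:2];print(n,[(round(x["score"],2),np.round(x["at"],1)) for x in L])
print([(round(x["score"],2),np.round(x["extent"])) for x in look_for("scene","hook")[:3]])
read_camera("top")
for n,z in(("basket",.02),("scale_pan",.02),("scale",0)):
    print(n,[(round(x["score"],2),np.round(atz("top",x["at"],z)[:2],4)) for x in tip_of("top",n)[:1]])
E
```

```text
hook area diff px 165 bystanders 1735 scale 168
hook [(0.97, array([238.7, 378. ])), (0.77, array([361.4, 479.7]))]
hook_toe [(0.67, array([364.1, 573.7])), (0.6, array([289.9, 379.3]))]
basket [(0.61, array([212.8, 239.4]))]
scale_pan []
scale [(0.63, array([222.4, 236.6])), (0.55, array([274.4, 232.1]))]
[(0.93, array([426., 345., 581., 392.])), (0.66, array([372., 210., 388., 287.]))]
basket [(0.58, array([0.5345, 0.2229]))]
scale_pan [(0.77, array([0.5309, 0.2316]))]
scale [(0.55, array([0.5246, 0.2235]))]
```

```bash
python3 -c "
from workcell import *
print(finish_job())"
```

```text
the job is handed in; nothing more can be done
None
```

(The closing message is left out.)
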